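Let a cuvette carousel back one notch

ROBOT

A 6-joint arm with a two-finger parallel gripper is mounted at the origin on a cart in front of the work surface, level with it; the furniture and walls round the work are solid. World frame = base frame: x ahead of the robot, y to its left, z up, the work surface at z = 0. Lengths are in mm, angles in rad, forces in N, time in s.
With the tool pointing down it reaches from about 225 to 725 mm from the base axis. Payload 3.1 kg.
Tool frame: the origin (TCP) lies between the finger pads; the fingertips stand 14 mm ahead of it and the grasp point (between the pads) lies 5 mm behind it (robot.tip_extent is the distance from the TCP to the fingertips, in mm); x points along the fingers, y is the direction in which the jaws open and shut, and the axes are right-handed (so a half turn about x gives the same grasp; the last joint's range is limited). The gripper opens to 85 mm and grips with 20 to 120 N. Pads are 22 mm wide; open, the fingers measure 114 mm over their backs; the gripper's body (76 mm by 85 mm) begins 54 mm behind the grasp point. The pads swing forward as they close: fully open they stand 13 mm farther back than shut.
Start: joints at [1.162, 0.048, 0.099, 1.622, 0, 1.443], TCP at [145.498, 504.428, 245.312] pointing down, gripper open.
Joint ranges: [-2.91, 2.91], [-0.99, 1.94], [-1.21, 1.42], [-2.12, 2.29], [-1.49, 1.47], [-3.14, 3.14]. Speed limits (rad/s): [2.79, 2.79, 3.14, 3.14, 3.14, 3.14].

INTERFACE

Orientations are given as a unit quaternion [x, y, z, w].
In Python, from station import robot gives the robot as it stands.
- The arm moves only by the tool play_rows, never from a script. Its argument "targets" is a list that holds one entry, the list of rows, each a list of 7 numbers: the shift along the tool's x, y, z in mm, then the turn, a rotation vector about the tool's x, y, z in degrees, then the gripper command: -1 is fully open, 1 is shut, values between are in proportion. A call has 1 to 20 rows; each row is the pose to reach, as a shift and turn from the pose commanded when the call began, along the tool's axes at that moment; what a row does not reach only later rows make up. A row lasts 1/8 s, in which the tool goes at most 62.5 mm and 10.7 degrees, less where a joint would pass 70% of its speed; a pose out of reach is approached as far as the arm can. A call with a gripper value outside its range is refused whole. The fingers move at their own pace and stop on an object; "grip_force" is the grip in N (left out, the last holds). Time passes only in rows, so rows that repeat a pose let the fingers close. It gives the time, the measured TCP pose, the force and the opening at its end, in the units of the state.
- robot.read_state(): the state, without advancing time (a new reading comes with each control period).
- robot.get_image(name): name is "scene" or "top" or "wrist"; returns a dict with "pixels" (400x640x3 uint8, red, green, blue), "fx", "fy", "cx", "cy" (pixels), "rvec" (rotation vector, rad) and "tvec" (3), from world to camera coordinates, as OpenCV has them. Camera axes: x right, y down, z forward; pixel columns grow to the right and rows downward; lengths in mm; the calibration is good to about 2 mm. A picture is of the moment at which its call begins. There is no depth.
- robot.hand_in(): hands the job in, once; it reports no verdict.
The state is a dict: "t": time; "joints": joint angles; "joint_vel": joint speeds; "effort": joint torques, N m; "tool_pos": TCP position; "orientation": TCP orientation; "force": force on the tool from outside, world axes, zero at the start; "moment": the same for the moment, N m; "opening": finger opening in mm.
Only numpy, scipy, OpenCV 4.12 (cv2) and the standard library are available. Lean on these libraries where they do the work, as an engineer would, in place of code of your own. Each camera call takes 0.05 s, during which the arm holds its last target.

TASK

The cuvette carousel was advanced one place too far. With a fingertip, tip the pawl's ball lever over, away from the wheel, so that the pawl stands lifted out of the ratchet teeth; push the wheel back one notch by its upright post (clockwise seen from above); then tip the lever back so that the pawl drops fully into the next notch. Push gently, grip nothing, and leave the cuvettes in their pockets and the beaker, jar and crucible where they stand.

Things in the scene. Friction and masses are not known exactly. Their poses are not given: they have to be found in the camera images.
- carousel: The carousel's fixed base, screwed to the bench: a grey plate 176 x 180 x 12 mm with a narrower tongue that carries the pawl (to y = +155 mm). Origin on the bench top, on the wheel's vertical axis. Its +y axis points from the wheel's axis to the pawl, z is up.
- wheel_top (a point): Centre of the wheel's top face. The wheel is a grey disc of radius 80 mm, its top 30 mm above the bench, with eight steel saw teeth (8 mm high, one every 45 degrees) on the rim's face, eight black cuvette pockets (tops 44 mm above the bench) at radius 38 mm, and three cuvettes standing loose in pockets on the half away from the post (tops 77 mm above the bench).
- wheel (a joint): Turning of the wheel, rad: 0 (within 0.02) at the start, with the pawl in a notch; grows as the wheel goes backward, clockwise from above. One notch back is 0.785 (45 degrees). Friction (about 0.1 N m) keeps it where it is left. In a notch the pawl's nose has about 0.1 rad of play either way, then meets a steep tooth face (blocks backward turning) or a ramp (forward).
- push_post (a point): Point on the wheel's upright steel push post, 65 mm above the bench. The post is 8 mm thick, 56 mm from the wheel's axis, and reaches 85 mm above the bench. At the start it stands on the side opposite the pawl, about 80 degrees clockwise (from above) of the base's +x axis; it moves clockwise when the wheel goes backward.
- pawl (a joint): Tilt of the pawl, rad: 0 when its nose is fully down in a notch, 1.0 when its lever is tipped right over away from the wheel and the nose is lifted clear. The weighted lever falls to either end by itself once past about 0.5 and stays there; about 1 N at the ball moves it. If the nose lands on a tooth it stops short of 0 (up to 0.2).
- pawl_hinge (a point): Middle of the pawl's hinge, 112 mm from the wheel's axis along the base's +y, 56 mm above the bench; the hinge is level, along the base's x axis. It sits between two steel cheeks, 30 mm wide over all, tops 64 mm above the bench.
- pawl_ball (a point): Centre of the black ball, 24 mm in diameter, at the upper end of the pawl's 8 mm thick lever, 66 mm from the hinge. With the pawl down it is 118 mm above the bench and 89 mm from the wheel's axis (base's +y); with the pawl lifted it is at about y = +152 mm, 109 mm above the bench.
- beaker_100: A bystander: glass beaker, 57 mm wide, 70 mm tall, behind the carousel. Origin under its centre.
- jar_white_2: A bystander: white jar with a red screw cap, 44 mm wide, 59 mm tall, to the right of and behind the carousel. Origin under its centre.
- crucible: A bystander: white crucible, 44 mm wide, 32 mm tall, to the right of the carousel. Origin under its centre.
- cell_0: A glass cuvette, 12 x 12 x 45 mm, standing loose in a pocket of the wheel and riding with it. Origin under its centre (32 mm above the bench).
- cell_1: A glass cuvette, 12 x 12 x 45 mm, standing loose in a pocket of the wheel and riding with it. Origin under its centre (32 mm above the bench).
- cell_2: A glass cuvette, 12 x 12 x 45 mm, standing loose in a pocket of the wheel and riding with it. Origin under its centre (32 mm above the bench).

How it is judged (in metres and radians):
On the way, in this order (a step that is already met when the one before it is completed fails the run):
1. the pawl is lifted out of the teeth, the wheel still in its first notch (value of joint pawl above 0.8 rad and value of joint wheel below 0.2 rad), for 0.2 s.
2. with the pawl lifted, the wheel has been pushed back past the tooth (value of joint pawl above 0.8 rad and value of joint wheel above 0.45 rad), for 0.2 s.
At the end, for the whole second after the job is handed in: The wheel is at rest one notch (0.785 rad, within 0.14) back from where it was, and the pawl is down in that notch (within 0.05 rad of fully down) (value of joint wheel between 0.645 and 0.925 rad and value of joint pawl below 0.05 rad and not (velocity of joint wheel above 0.05 rad/s) and velocity of joint wheel above -0.05 rad/s); the robot touches nothing.
It fails at once if the carousel is gripped hard or forced (more than 30 N from the fingers) (contact force between the fingers and carousel above 30 N).
It fails at once if a bystander is moved (30 mm), lifted or tipped over (distance of any of beaker_100, jar_white_2, crucible from where it was at the start of the episode above 0.03 m or angle between any of beaker_100, jar_white_2, crucible's own z axis and vertical above 0.4 rad).
It fails at once if a cuvette is lifted out of its pocket or tipped (z of any of cell_0, cell_1, cell_2 in the frame of carousel above 0.045 m or angle between any of cell_0, cell_1, cell_2's own z axis and vertical above 0.4 rad).
It also fails if it takes over 64 s, if anything falls off the work surface, if the arm or the gripper's body presses on something with over 40 N, if the wrist force passes 120 N, or if a joint passes its speed limit or range.

## Working session

There is one attempt and no reset: what is moved stays moved. The work goes in short steps, Python scripts to look and compute and a tool call to move; the robot and the scene stay as the last step left them, time stands still between calls to the robot, and variables do not carry over. Pictures are saved under pics/ and viewed, and the job is handed in when it is done.

Besides the shell and the picture viewer there is one more tool, called as name(argument=value, ...), one argument or row to a line, values as JSON. play_rows: Moves the arm, as the interface text tells. Its arguments: {"type":"object","properties":{"targets":{"type":"array"},"grip_force":{"type":"number"}},"required":["targets"]}

```bash
ls; mkdir -p pics; cat > h.py <<'E'
import numpy as np, cv2
from station import robot
def cam(n):
    im=robot.get_image(n); return im
def save(im,f): cv2.imwrite('pics/'+f,im['pixels'][:,:,::-1])
def proj(im,P):
    K=np.array([[im['fx'],0,im['cx']],[0,im['fy'],im['cy']],[0,0,1.]])
    return cv2.projectPoints(np.array(P,float).reshape(-1,1,3),np.array(im['rvec'],float),np.array(im['tvec'],float),K,None)[0].reshape(-1,2)
def onz(im,u,v,z):
    R=cv2.Rodrigues(np.array(im['rvec'],float))[0];t=np.array(im['tvec'],float)
    d=R.T@np.array([(u-im['cx'])/im['fx'],(v-im['cy'])/im['fy'],1.]);o=-R.T@t
    return o+d*(z-o[2])/d[2]
E
python3 - <<'E'
from h import *
print(robot.read_state())
for n in ['scene','top','wrist']:
    im=cam(n); save(im,n+'0.png'); print(n,im['rvec'],im['tvec'],im['fx'])
E
```

```text
pics
{'t': 0.0, 'joints': array([ 1.16223489e+00,  4.87470176e-02,  9.75910501e-02,  1.62199165e+00,
       -3.50879890e-05,  1.44299042e+00]), 'joint_vel': array([-9.87358476e-04, -3.97157284e-04,  7.07553338e-04,  1.41179050e-04,
       -1.01109904e-03,  6.11667634e-05]), 'effort': array([-1.88306757e-06, -3.38786066e+01,  3.20014429e+01,  2.04843777e-02,
       -1.88060549e-04,  3.18924641e-06]), 'tool_pos': array([145.26197369, 503.9028872 , 244.11565637]), 'orientation': array([ 0.09813142,  0.70035896, -0.09974118,  0.69994232]), 'force': array([ 0.87191183, -0.45270976, -0.47805184]), 'moment': array([-0.01356908, -0.0078185 ,  0.0101171 ]), 'opening': 85.16218211812212}
scene [ 1.2234417  -2.11704445  1.09166451] [141.35146434 429.11645985 449.55468855] 493.6582213000563
top [ 2.26171064 -1.93429714  0.20838781] [-240.50501214  536.36168037  826.70420033] 436.85576523038975
wrist [-2.29310491 -1.72613533 -0.27792507] [-524.65245953  -42.76583956  379.77947141] 338.70339982683595
```

View pics/scene0.png

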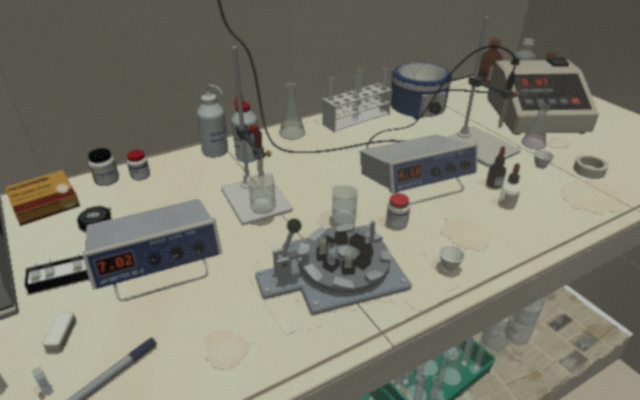

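View pics/top0.png

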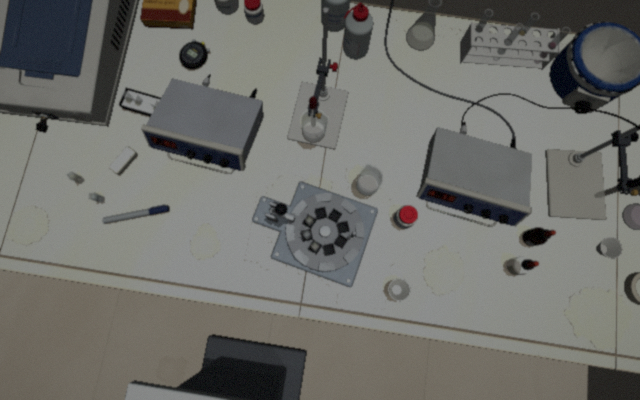

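View pics/wrist0.png

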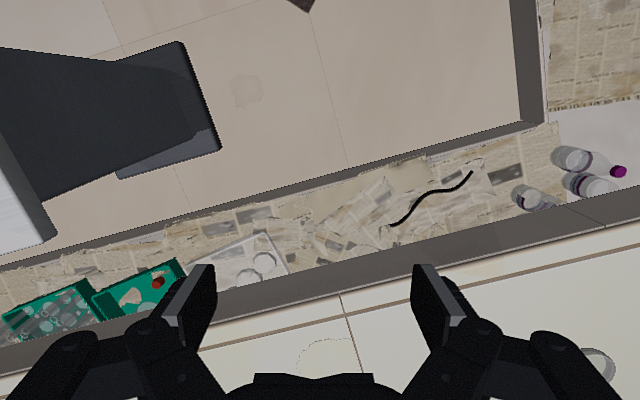

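```bash
python3 - <<'E'
from h import *
a=cam('scene');b=cam('top')
for n,im in (('scene',a),('top',b)):
    print(n,proj(im,[[0,0,0],[145,504,244],[400,0,0],[500,0,0],[400,100,0]]).round())
c=b['pixels'][165:315,235:425,::-1]; cv2.imwrite('pics/topc.png',cv2.resize(c,None,fx=4,fy=4,interpolation=cv2.INTER_CUBIC))
c=a['pixels'][170:320,240:480,::-1]; cv2.imwrite('pics/scenec.png',cv2.resize(c,None,fx=3.3,fy=3.3,interpolation=cv2.INTER_CUBIC))
print(onz(b,325,231,30))
E
```

```text
scene [[ 473.  668.]
 [-565.  924.]
 [ 279.  351.]
 [ 251.  306.]
 [ 214.  380.]]
top [[ 190.  480.]
 [-176.  382.]
 [ 232.  269.]
 [ 241.  222.]
 [ 185.  261.]]
[ 504.05562793 -180.01537711   30.        ]
```

View pics/topc.png

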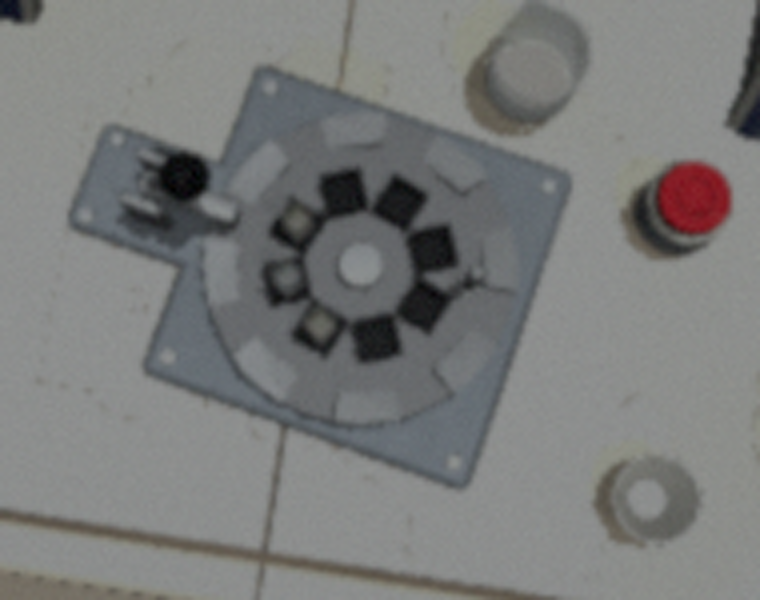

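View pics/scenec.png

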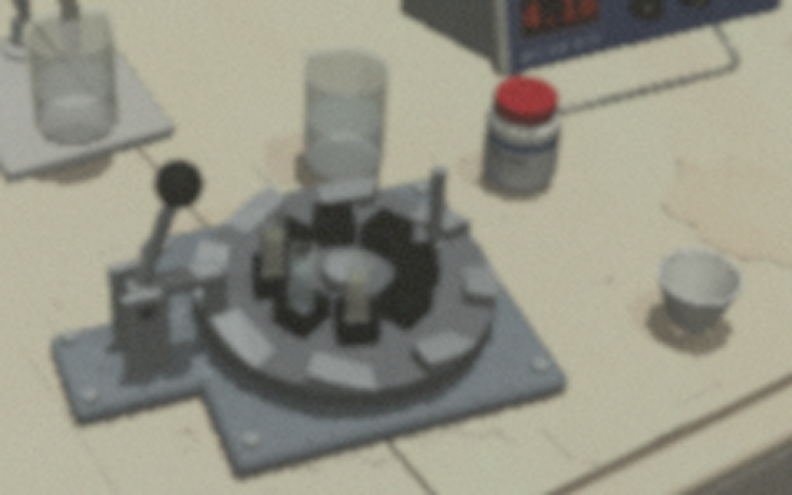

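```bash
cat >> h.py <<'E'
def base(p,P):
    c,s=np.cos(p[2]),np.sin(p[2]); P=np.atleast_2d(np.array(P,float))
    return np.c_[p[0]+c*P[:,0]-s*P[:,1],p[1]+s*P[:,0]+c*P[:,1],P[:,2]]
E
python3 - <<'E'
from h import *
from scipy.optimize import least_squares
a=cam('scene');b=cam('top')
T=np.array([(262,68),(570,178),(465,488),(147,370),(184,175),(360,265)])/4.+[235,165]
S=np.array([(565,383),(240,473),(179,183),(438,172)])/3.3+[240,170]
w=-np.radians(80)
PT=[(88,90,12),(88,-90,12),(-88,-90,12),(-88,90,12),(0,89,118)]
PS=[(-88,-90,12),(-88,90,12),(0,89,118),(56*np.cos(w),56*np.sin(w),85)]
f=lambda p:np.r_[proj(b,base(p,PT))-T[:5],proj(a,base(p,PS))-S].ravel()
r=least_squares(f,[504,-180,-.3],x_scale=[10,10,.1]);p=r.x
print(p,np.degrees(p[2]));print(r.fun.reshape(-1,2).round(1))
np.save('p.npy',p)
# check overlay
circ=[(80*np.cos(t),80*np.sin(t),30) for t in np.linspace(0,6.28,60)]
post=[(56*np.cos(w),56*np.sin(w),z) for z in range(30,86,5)]
pts=circ+post+PT+[(0,112,56),(15,112,64),(-15,112,64),(0,0,30)]
for n,im,o,k in (('t',b,(235,165),4),('s',a,(240,170),3.3)):
    c=cv2.resize(np.ascontiguousarray(im['pixels'][o[1]:o[1]+150,o[0]:o[0]+200,::-1]),None,fx=k,fy=k,interpolation=cv2.INTER_CUBIC)
    for q in proj(im,base(p,pts)): cv2.circle(c,tuple(int(v) for v in (q-o)*k),2,(0,0,255),-1)
    cv2.imwrite(f'pics/ov{n}.png',c)
E
```

```text
[ 5.01424389e+02 -1.79483189e+02 -1.95506797e-01] -11.201714357812058
[[-1.6 -1.4]
 [ 1.  -0.4]
 [-0.   1.8]
 [-2.8  0.7]
 [-0.3  1. ]
 [ 2.4 -1.4]
 [-1.5 -2. ]
 [-0.2  0.1]
 [ 0.7 -1.9]]
```

View pics/ovt.png

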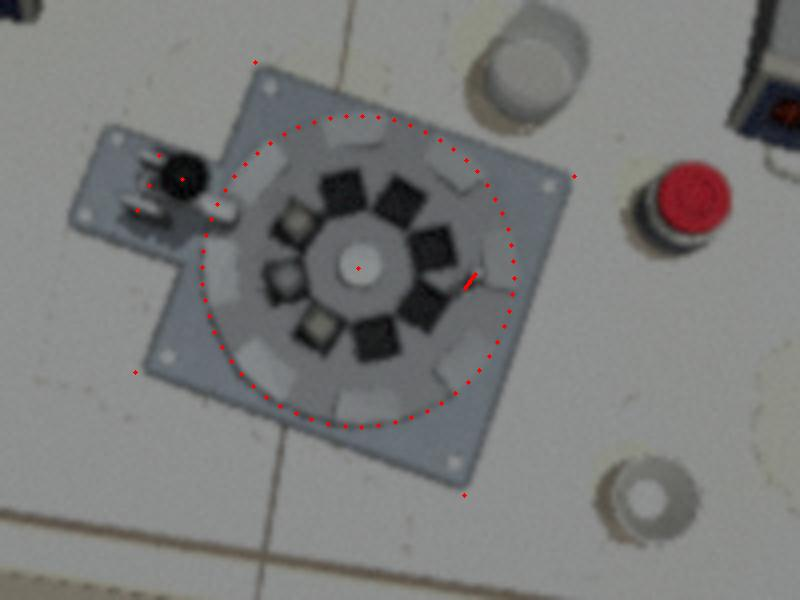

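View pics/ovs.png

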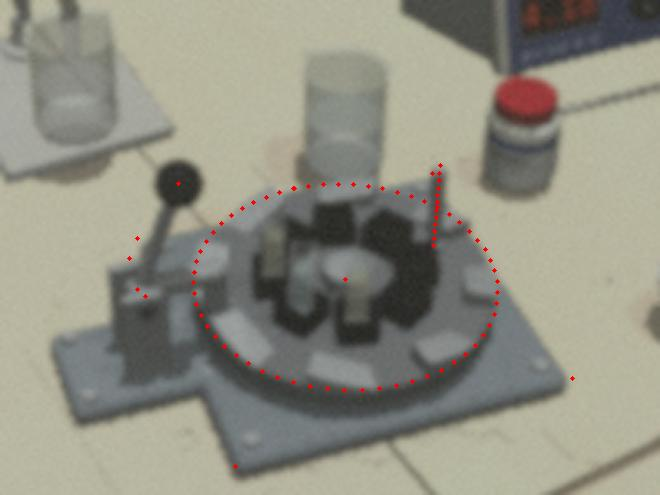

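```bash
python3 - <<'E'
from h import *
from scipy.optimize import least_squares
a=cam('scene');b=cam('top')
T=np.array([(262,68),(570,178),(465,488),(147,370),(184,175),(360,265),(105,125),(70,222)])/4.+[235,165]
S=np.array([(565,383),(240,473),(179,183),(438,172),(55,345),(80,422)])/3.3+[240,170]
w=-np.radians(80)
def f(q):
    p=q[:3];o=q[3];hx=q[4];hy=q[5];t=q[6];w=q[7]
    PT=[(hx,hy+o,12),(hx,-hy+o,12),(-hx,-hy+o,12),(-hx,hy+o,12),(0,89,118),(0,0,q[9]),(t,q[8],12),(-t,q[8],12)]
    PS=[(-hx,-hy+o,12),(-hx,hy+o,12),(0,89,118),(56*np.cos(w),56*np.sin(w),85),(t,q[8],12),(-t,q[8],12)]
    return np.r_[(proj(b,base(p,PT))-T).ravel(),(proj(a,base(p,PS))-S).ravel(),(hx-88)/2,(hy-90)/2,(q[8]-155)/2,(q[9]-34)/5,(w+1.396)/.05,o/10]
r=least_squares(f,[504,-180,-.3,0,88,90,25,w,155,34],x_scale=[10,10,.1,10,10,10,10,.1,10,10]);p=r.x
print(p.round(3),np.degrees(p[2]),np.degrees(p[7]));print(r.fun[:28].reshape(-1,2).round(1))
w=p[7];o=p[3];p=p[:3];np.save('p.npy',p)
circ=[(80*np.cos(t),80*np.sin(t),30) for t in np.linspace(0,6.28,60)]
post=[(56*np.cos(w),56*np.sin(w),z) for z in range(30,86,5)]
pts=circ+post+[(0,89,118),(0,112,56),(15,112,64),(-15,112,64),(0,0,30)]
for n,im,o,k in (('t',b,(235,165),4),('s',a,(240,170),3.3)):
    c=cv2.resize(np.ascontiguousarray(im['pixels'][o[1]:o[1]+150,o[0]:o[0]+200,::-1]),None,fx=k,fy=k,interpolation=cv2.INTER_CUBIC)
    for q in proj(im,base(p,pts)): cv2.circle(c,tuple(int(v) for v in (q-o)*k),2,(0,0,255),-1)
    cv2.imwrite(f'pics/ov{n}.png',c)
E
```

```text
[ 5.00874e+02 -1.79292e+02 -1.89000e-01 -1.05000e-01  8.70740e+01
  8.75100e+01  2.80290e+01 -1.41600e+00  1.52930e+02  3.55100e+01] -10.8370136057963 -81.10535234192214
[[-1.1 -0.2]
 [-0.5 -0.5]
 [-0.8  1.1]
 [-1.5  1.3]
 [-0.6  1.6]
 [-0.5  0.9]
 [-0.3  0.8]
 [-1.2  1.1]
 [ 1.1 -1.5]
 [ 0.4 -2.4]
 [-0.   0.5]
 [ 1.  -1.5]
 [-1.  -2.6]
 [-0.6 -3.1]]
```

View pics/ovt.png

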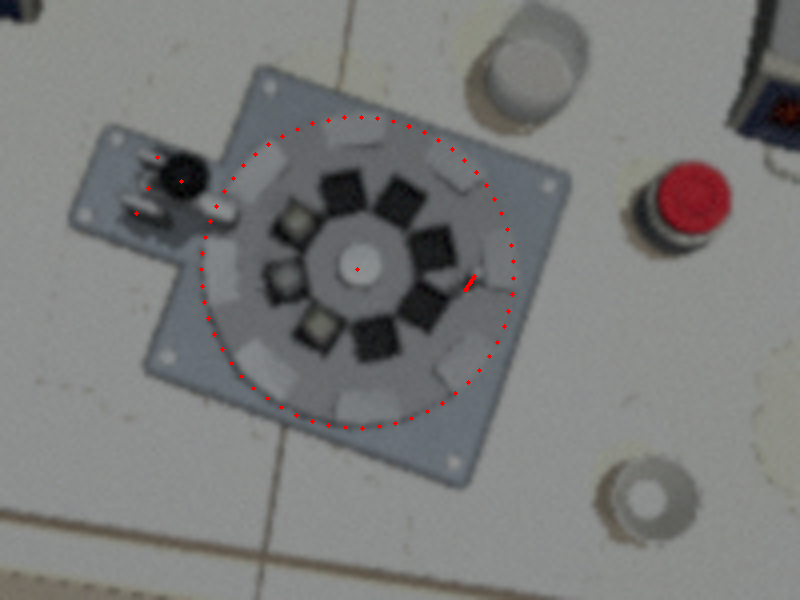

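View pics/ovs.png

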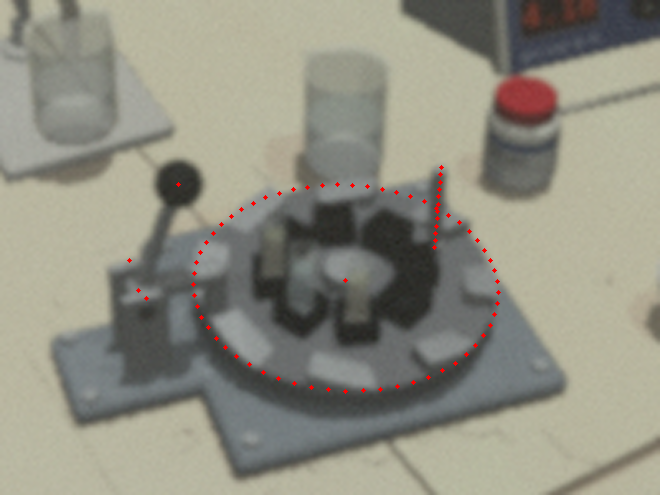

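```bash
cat >> h.py <<'E'
from scipy.spatial.transform import Rotation as Ro
def st():
    s=robot.read_state(); print('t',round(s['t'],2),'pos',s['tool_pos'].round(1),'F',s['force'].round(1),'open',round(s['opening'],1),'j',s['joints'].round(2));
    R=Ro.from_quat(s['orientation']).as_matrix(); print('axes x,y,z',R.T.round(3).tolist()); return s,R
def go(P,yaw=None,cmd=None):
    """world TCP target (mm) -> shift in tool axes; yaw = wanted world angle (deg) of tool z axis"""
    s,R=st(); c=s['tool_pos'] if cmd is None else np.array(cmd)
    t=np.array([0,0,0.])
    if yaw is not None:
        y=np.radians(yaw);zx=np.array([np.cos(y),np.sin(y),0]);x=np.array([0,0,-1.]);D=np.c_[x,np.cross(zx,x),zx]
        t=np.degrees(Ro.from_matrix(R.T@D).as_rotvec())
    print('shift',(R.T@(np.array(P)-c)).round(1),'turn',t.round(1))
E
python3 - <<'E'
from h import *
p=np.load('p.npy')
print(base(p,[(0,89,118),(0,152,109),(0,60,118),(0,112,56)]).round(1))
y=np.degrees(p[2])+90
t=base(p,[(0,45,135)])[0];print(t,y)
go(t,y)
go(t,y-180)
E
```

```text
[[ 517.6  -91.9  118. ]
 [ 529.5  -30.   109. ]
 [ 512.2 -120.4  118. ]
 [ 521.9  -69.3   56. ]]
[ 509.33494747 -135.09457411  135.        ] 79.1629863942037
t 0.45 pos [145.5 504.4 245.2] F [0.8 0.4 0.1] open 85.7 j [1.16 0.05 0.1  1.62 0.   1.44]
axes x,y,z [[-0.0, -0.0, -1.0], [0.277, 0.961, -0.0], [0.961, -0.277, -0.0]]
shift [ 110.3 -513.6  526.8] turn [-95.3  -0.    0. ]
t 0.45 pos [145.5 504.4 245.2] F [0.8 0.4 0.1] open 85.7 j [1.16 0.05 0.1  1.62 0.   1.44]
axes x,y,z [[-0.0, -0.0, -1.0], [0.277, 0.961, -0.0], [0.961, -0.277, -0.0]]
shift [ 110.3 -513.6  526.8] turn [84.7  0.   0. ]
```

play_rows(
  targets=[
    [[0, -26, 26, 4, 0, 0, 1], [0, -52, 53, 8.5, 0, 0, 1], [0, -86, 88, 14, 0, 0, 1], [0, -120, 123, 20, 0, 0, 1], [0, -154, 158, 25.5, 0, 0, 1], [0, -188, 193, 31, 0, 0, 1], [0, -222, 228, 36.5, 0, 0, 1], [0, -256, 263, 42.5, 0, 0, 1], [0, -290, 298, 48, 0, 0, 1], [0, -324, 333, 53.5, 0, 0, 1], [0, -358, 368, 59, 0, 0, 1], [0, -392, 402, 65, 0, 0, 1], [0, -426, 437, 70.5, 0, 0, 1], [0, -455, 467, 75.5, 0, 0, 1], [0, -480, 493, 80, 0, 0, 1], [0, -500, 513, 82.5, 0, 0, 1], [0, -510, 523, 84, 0, 0, 1], [0, -514, 527, 84.7, 0, 0, 1], [0, -514, 527, 84.7, 0, 0, 1]],
  ],
  grip_force=20,
)

```text
t: 2.82
tool_pos: [509.3, -135.0, 245.4]
orientation: [0.545, 0.451, -0.545, 0.451]
force: [-0.0, -0.2, 0.3]
opening: 0.2
```

```bash
python3 - <<'E'
from h import *
p=np.load('p.npy')
go(base(p,[(0,45,135)])[0],np.degrees(p[2])-90)
for n in ['scene','top','wrist']:
    im=cam(n); save(im,n+'1.png')
    if n!='wrist': 
        s=robot.read_state();R=Ro.from_quat(s['orientation']).as_matrix(); print(n,proj(im,[s['tool_pos'],s['tool_pos']+14*R[:,0]]).round(1))
E
```

```text
t 2.83 pos [ 509.3 -135.   245.4] F [-0.  -0.2  0.3] open 0.2 j [-0.39  0.05  0.1   1.62  0.    1.37]
axes x,y,z [[-0.0, 0.0, -1.0], [0.982, -0.187, -0.0], [-0.187, -0.982, -0.0]]
shift [1.104e+02 1.000e-01 1.000e-01] turn [ 0.1 -0.   0. ]
scene [[320.4 151.9]
 [320.4 160.1]]
top [[299.7 205.2]
 [300.1 206.9]]
```

View pics/scene1.png

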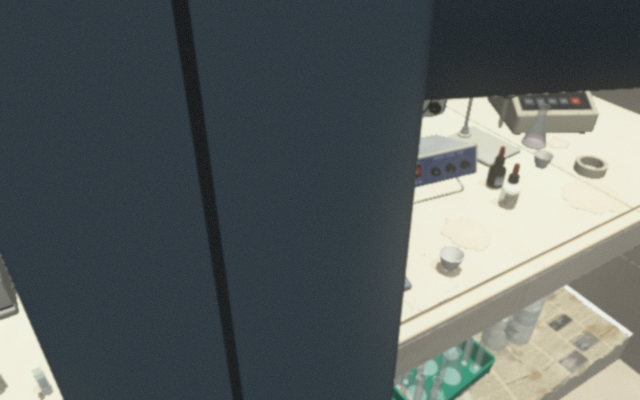

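View pics/wrist1.png

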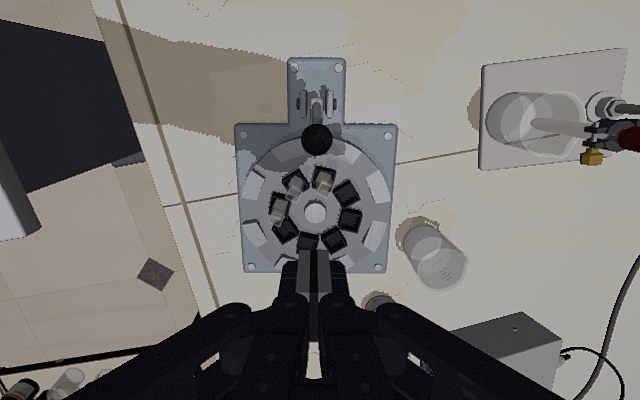

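```bash
python3 - <<'E'
from h import *
p=np.load('p.npy')
im=cam('wrist'); c=np.ascontiguousarray(im['pixels'][:,:,::-1])
pts=[(80*np.cos(t),80*np.sin(t),30) for t in np.linspace(0,6.28,60)]+[(0,89,118),(15,112,64),(-15,112,64),(0,0,35),(88,90,12),(-88,90,12),(88,-90,12),(-88,-90,12),(28,155,12),(-28,155,12)]
for q in proj(im,base(p,pts)): cv2.circle(c,tuple(int(round(v)) for v in q),1,(0,0,255),-1)
s=robot.read_state();R=Ro.from_quat(s['orientation']).as_matrix(); print(proj(im,[s['tool_pos'],s['tool_pos']+14*R[:,0]]).round(1))
cv2.imwrite('pics/w1o.png',cv2.resize(c[40:340,200:440],None,fx=2,fy=2,interpolation=cv2.INTER_CUBIC))
E
```

```text
[[309.7 283.9]
 [309.9 267.7]]
```

View pics/w1o.png

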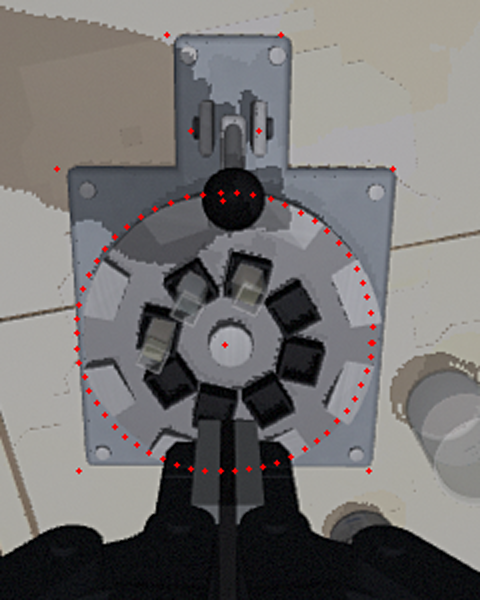

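play_rows(
  targets=[
    [[20, 0, 0, 0, 0, 0, 1], [45, 0, 0, 0, 0, 0, 1], [70, 0, 0, 0, 0, 0, 1], [92, 0, 0, 0, 0, 0, 1], [110, 0, 0, 0, 0, 0, 1], [121, 0, 0, 0, 0, 0, 1], [121, 0, 0, 0, 0, 0, 1], [121, 0, 0, 0, 0, 0, 1]],
  ],
)

```text
t: 4.03
tool_pos: [510.0, -135.7, 125.2]
orientation: [0.545, 0.45, -0.545, 0.451]
force: [-0.0, 0.8, 0.8]
opening: -0.2
```

```bash
python3 - <<'E'
from h import *
st()
im=cam('wrist');save(im,'wrist2.png')
R=cv2.Rodrigues(np.array(im['rvec']))[0];print(-R.T@im['tvec'])
save(cam('scene'),'scene2.png')
E
```

```text
t 4.03 pos [ 510.  -135.7  125.2] F [-0.   0.8  0.8] open -0.2 j [-0.39  0.06 -0.13  1.38 -0.    1.37]
axes x,y,z [[0.001, -0.001, -1.0], [0.982, -0.187, 0.002], [-0.187, -0.982, 0.0]]
[526.48557236 -55.77061632 253.75276692]
```

View pics/wrist2.png

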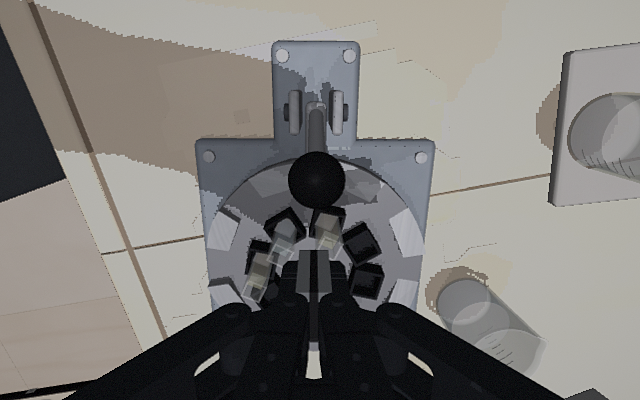

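View pics/scene2.png

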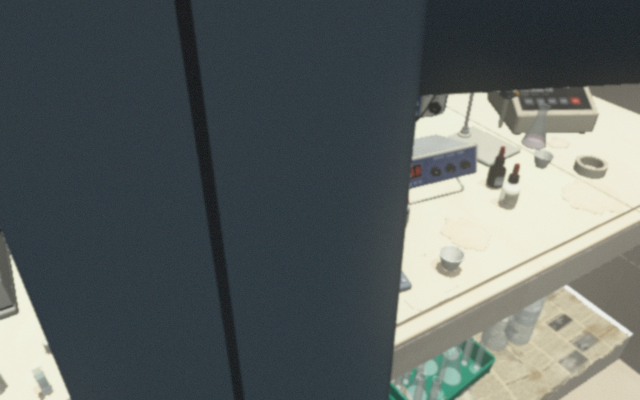

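play_rows(
  targets=[
    [[0, 0, -5, 0, 0, 0, 1], [0, 0, -10, 0, 0, 0, 1], [0, 0, -14, 0, 0, 0, 1], [0, 0, -18, 0, 0, 0, 1], [0, 0, -22, 0, 0, 0, 1], [0, 0, -26, 0, 0, 0, 1], [0, 0, -30, 0, 0, 0, 1], [0, 0, -34, 0, 0, 0, 1], [0, 0, -38, 0, 0, 0, 1], [0, 0, -42, 0, 0, 0, 1], [0, 0, -46, 0, 0, 0, 1]],
  ],
)

```text
t: 5.5
tool_pos: [518.0, -89.9, 124.2]
orientation: [0.545, 0.451, -0.545, 0.451]
force: [0.9, 0.1, 0.0]
opening: 0.5
```

```bash
python3 - <<'E'
from h import *
st()
im=cam('wrist');save(im,'wrist3.png')
E
```

```text
t 5.5 pos [518.  -89.9 124.2] F [0.9 0.1 0. ] open 0.5 j [-0.3   0.06 -0.13  1.38  0.    1.46]
axes x,y,z [[-0.0, 0.0, -1.0], [0.982, -0.187, -0.0], [-0.187, -0.982, -0.0]]
```

View pics/wrist3.png

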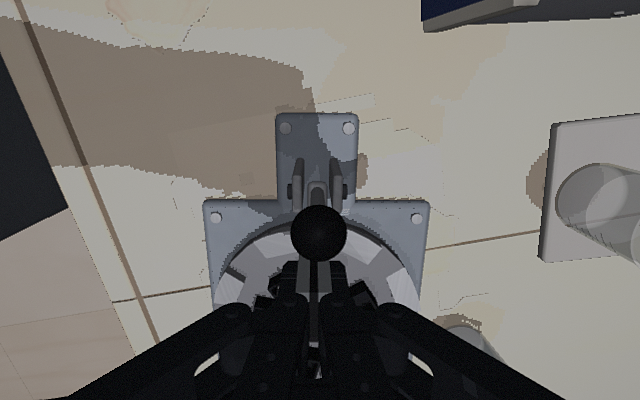

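play_rows(
  targets=[
    [[0, 0, -4, 0, 0, 0, 1], [0, 0, -8, 0, 0, 0, 1], [0, 0, -12, 0, 0, 0, 1], [0, 0, -16, 0, 0, 0, 1], [0, 0, -20, 0, 0, 0, 1], [0, 0, -23, 0, 0, 0, 1], [0, 0, -25, 0, 0, 0, 1], [0, 0, -25, 0, 0, 0, 1], [0, 0, -25, 0, 0, 0, 1], [0, 0, -25, 0, 0, 0, 1]],
  ],
)

```text
t: 6.8
tool_pos: [522.7, -65.9, 124.3]
orientation: [0.545, 0.451, -0.545, 0.451]
force: [0.3, 0.6, -0.2]
opening: -0.3
```

```bash
python3 - <<'E'
from h import *
st()
im=cam('wrist');save(im,'wrist4.png')
E
```

```text
t 6.8 pos [522.7 -65.9 124.3] F [ 0.3  0.6 -0.2] open -0.3 j [-0.25  0.06 -0.13  1.38 -0.    1.51]
axes x,y,z [[0.0, -0.0, -1.0], [0.982, -0.187, 0.0], [-0.187, -0.982, 0.0]]
```

View pics/wrist4.png

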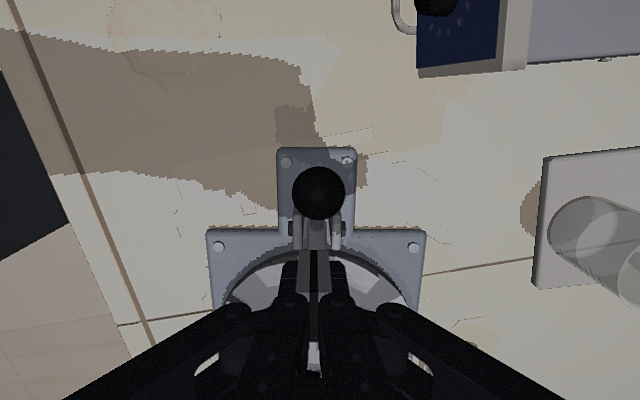

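```bash
python3 - <<'E'
from h import *
p=np.load('p.npy');b=cam('top')
print('beaker',onz(b,235+530/4,165+75/4,0), onz(b,235+545/4,165+45/4,70),'jar',onz(b,235+694/4,165+198/4,59),'cruc',onz(b,235+650/4,165+500/4,20))
print('post',base(p,[(56*np.cos(a),56*np.sin(a),85) for a in np.radians([-81,-126])]))
go([533,-240,224])
E
```

```text
beaker [ 624.43997409 -255.57692884    0.        ] [ 622.7548847  -255.29524771   70.        ] jar [ 558.95406872 -340.21986985   59.        ] cruc [ 409.69345435 -342.74411078   20.        ]
post [[ 499.07907377 -235.26326329   85.        ]
 [ 460.02723543 -217.60030231   85.        ]]
t 6.9 pos [522.7 -65.8 124.3] F [-0.6  0.4  0.8] open 0.1 j [-0.25  0.06 -0.13  1.38 -0.    1.51]
axes x,y,z [[0.0, -0.0, -1.0], [0.982, -0.187, 0.0], [-0.187, -0.982, 0.0]]
shift [-99.7  42.7 169.1] turn [0. 0. 0.]
```

play_rows(
  targets=[
    [[-20, 0, 0, 0, 0, 0, 1], [-50, 0, 5, 0, 0, 0, 1], [-80, 5, 25, 0, 0, 0, 1], [-100, 14, 55, 0, 0, 0, 1], [-100, 24, 90, 0, 0, 0, 1], [-100, 33, 125, 0, 0, 0, 1], [-100, 40, 155, 0, 0, 0, 1], [-100, 43, 169, 0, 0, 0, 1], [-100, 43, 169, 0, 0, 0, 1], [-100, 43, 169, 0, 0, 0, 1]],
  ],
)

```text
t: 8.15
tool_pos: [533.3, -238.7, 224.4]
orientation: [0.545, 0.451, -0.544, 0.451]
force: [0.3, 0.1, 0.6]
opening: -0.1
```

```bash
python3 - <<'E'
from h import *
st();p=np.load('p.npy')
im=cam('wrist');save(im,'wrist5.png'); print(proj(im,base(p,[(56*np.cos(a),56*np.sin(a),z) for a in np.radians([-81]) for z in (30,85)])))
s=robot.read_state();R=Ro.from_quat(s['orientation']).as_matrix(); print(proj(im,[s['tool_pos'],s['tool_pos']+14*R[:,0]]).round(1))
save(cam('top'),'top5.png')
E
```

```text
t 8.15 pos [ 533.3 -238.7  224.4] F [0.3 0.1 0.6] open -0.1 j [-0.54  0.2   0.22  1.6   0.    1.22]
axes x,y,z [[-0.0, 0.001, -1.0], [0.982, -0.186, -0.0], [-0.186, -0.982, -0.001]]
[[276.55073648 177.44256494]
 [269.79258467 194.25037848]]
[[309.6 283.7]
 [309.9 267.4]]
```

View pics/wrist5.png

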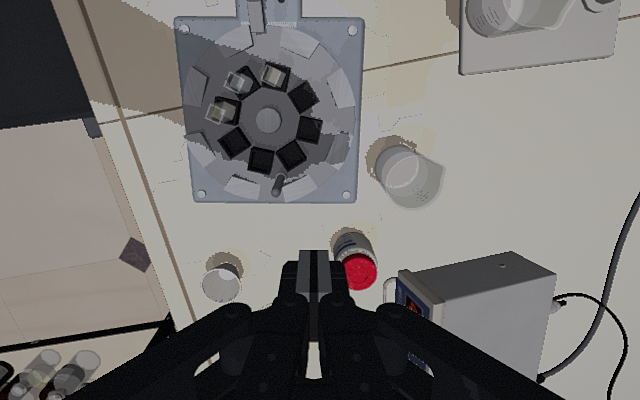

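View pics/top5.png

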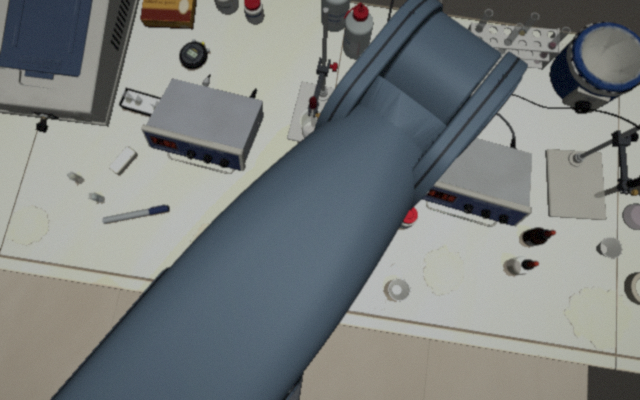

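play_rows(
  targets=[
    [[20, 0, 0, 0, 0, 0, 1], [45, 0, 0, 0, 0, 0, 1], [70, 0, 0, 0, 0, 0, 1], [95, 0, 0, 0, 0, 0, 1], [115, 0, 0, 0, 0, 0, 1], [132, 0, 0, 0, 0, 0, 1], [142, 0, 0, 0, 0, 0, 1], [145, 0, 0, 0, 0, 0, 1], [145, 0, 0, 0, 0, 0, 1]],
  ],
)

```text
t: 9.38
tool_pos: [533.6, -239.9, 79.8]
orientation: [0.545, 0.451, -0.545, 0.451]
force: [0.0, 0.5, -0.7]
opening: -0.3
```

```bash
python3 - <<'E'
from h import *
s,R=st();p=np.load('p.npy')
im=cam('wrist');save(im,'wrist6.png')
def plan(off,phis):
    c=base([0,0,-p[2]],[[*(s['tool_pos'][:2]-p[:2]),0]])[0][:2]; print('base pos',c)
    for ph in phis:
        a=np.radians(ph); f=56*np.array([np.cos(a),np.sin(a)])+off*np.array([-np.sin(a),np.cos(a)])
        w=base(p,[[f[0],f[1],80]])[0]; d=R.T@(w-s['tool_pos']); print(ph,d.round(1),'turn',-(ph+90))
plan(18.5,range(-75,-131,-5))
E
```

```text
t 9.38 pos [ 533.6 -239.9   79.8] F [ 0.   0.5 -0.7] open -0.3 j [-0.54  0.23 -0.03  1.31  0.    1.22]
axes x,y,z [[0.001, -0.0, -1.0], [0.982, -0.187, 0.001], [-0.187, -0.982, 0.0]]
base pos [ 43.55227042 -53.40170208]
-75 [ -0.2 -11.2  -4.1] turn -15
-80 [ -0.2 -15.6  -1.5] turn -10
-85 [ -0.2 -20.2   0.8] turn -5
-90 [ -0.2 -25.1   2.6] turn 0
-95 [ -0.2 -30.    4. ] turn 5
-100 [ -0.2 -35.1   4.9] turn 10
-105 [ -0.2 -40.2   5.4] turn 15
-110 [ -0.2 -45.3   5.5] turn 20
-115 [ -0.3 -50.5   5.1] turn 25
-120 [ -0.3 -55.5   4.3] turn 30
-125 [ -0.3 -60.5   3. ] turn 35
-130 [ -0.3 -65.4   1.3] turn 40
```

View pics/wrist6.png

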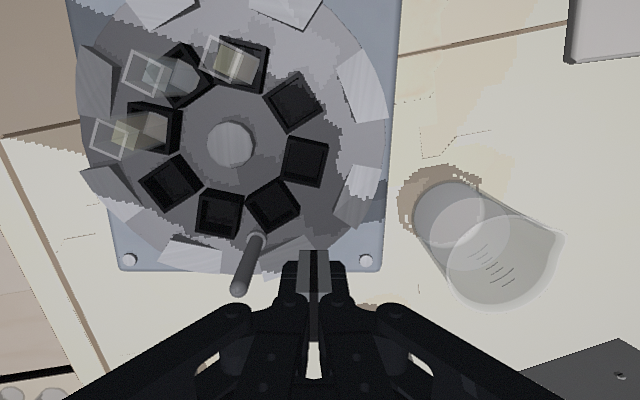

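play_rows(
  targets=[
    [[0, -7, -2, -5, 0, 0, 1], [0, -11, -2, -10, 0, 0, 1], [0, -15.5, -1.5, -10, 0, 0, 1], [0, -20, 1, -5, 0, 0, 1], [0, -25, 2.5, 0, 0, 0, 1], [0, -30, 4, 5, 0, 0, 1], [0, -35, 5, 10, 0, 0, 1], [0, -40, 5.5, 15, 0, 0, 1], [0, -43, 5.5, 18, 0, 0, 1], [0, -43, 5.5, 18, 0, 0, 1]],
  ],
)

```text
t: 10.68
tool_pos: [490.9, -237.5, 80.3]
orientation: [0.609, 0.359, -0.608, 0.361]
force: [1.9, -0.6, 0.7]
opening: -0.1
```

```bash
python3 - <<'E'
from h import *
s,R=st();p=np.load('p.npy')
im=cam('wrist');save(im,'wrist7.png')
E
```

```text
t 10.68 pos [ 490.9 -237.5   80.3] F [ 1.9 -0.6  0.7] open -0.1 j [-0.57  0.13 -0.15  1.3   0.    1.5 ]
axes x,y,z [[0.002, -0.001, -1.0], [0.876, -0.482, 0.002], [-0.482, -0.876, -0.0]]
```

View pics/wrist7.png

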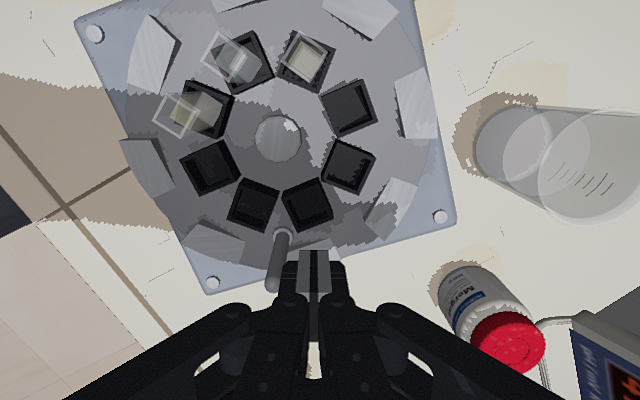

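```bash
python3 - <<'E'
from h import *
p=np.load('p.npy')
im=cam('wrist')
a=onz(im,277,138,32);b=onz(im,284,233,31)
print(a,b,np.linalg.norm((b-a)[:2]),np.degrees(np.arctan2(*(b-a)[1::-1]))-np.degrees(p[2]))
# base edges: corners (95,35)? (212,285) (441,218)
q=[onz(im,u,v,12)[:2] for u,v in ((212,283),(441,216),(95,34))]
for i,j in((0,1),(0,2)): d=q[j]-q[i]; print(np.linalg.norm(d),np.degrees(np.arctan2(d[1],d[0]))-np.degrees(p[2]))
c=im['pixels'][0:300,60:460,::-1];cv2.imwrite('pics/w7c.png',cv2.resize(c,None,fx=2,fy=2,interpolation=cv2.INTER_CUBIC))
E
```

```text
[ 503.07024311 -179.3929676    32.        ] [ 478.84230832 -227.81414187   31.        ] 54.14427893211846 -105.74445691789036
154.5027454290606 -0.008357097407547087
157.56720635672798 89.52804954780284
```

View pics/w7c.png

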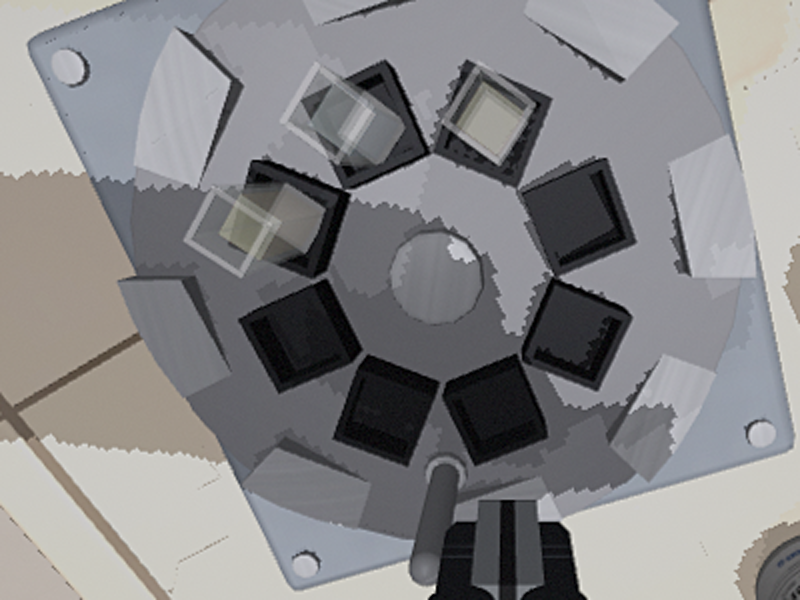

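```bash
python3 - <<'E'
from h import *
for n,o,f in (('wrist5',(170,80),4),('wrist6',(170,90),3)):
    c=cv2.imread(f'pics/{n}.png')[o[1]:o[1]+150,o[0]:o[0]+190]
    cv2.imwrite(f'pics/{n}c.png',cv2.resize(c,None,fx=f,fy=f,interpolation=cv2.INTER_CUBIC))
E
```

```text
(no output)
```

View pics/wrist5c.png

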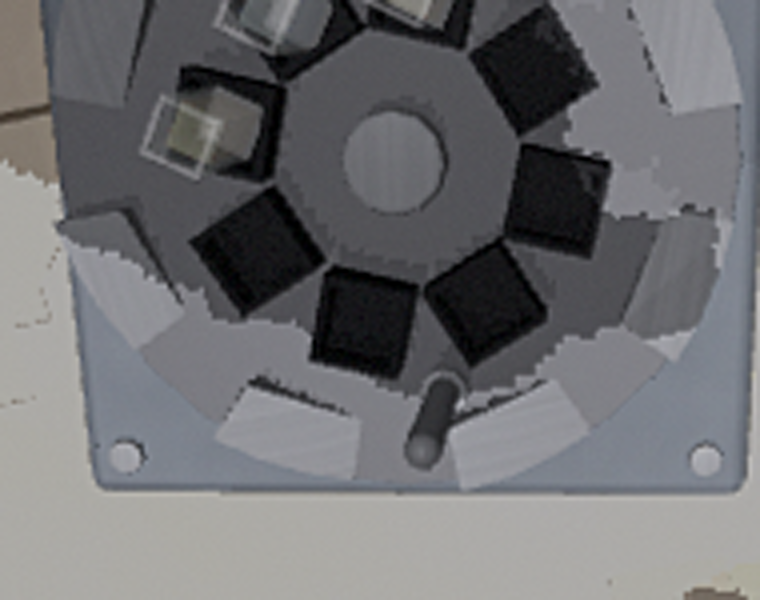

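View pics/wrist6c.png

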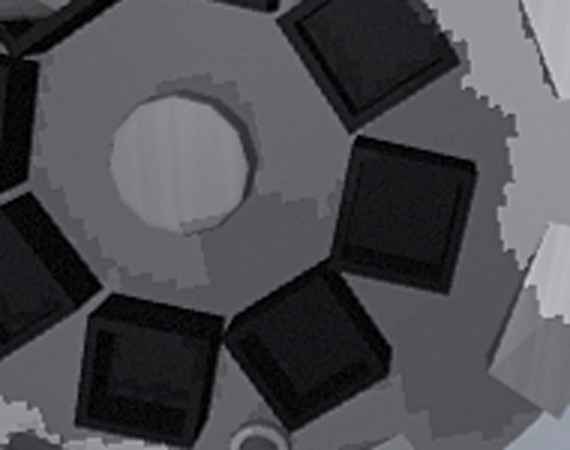

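```bash
python3 - <<'E'
from h import *
p=np.load('p.npy')
s=robot.read_state();im=cam('wrist')
Rt=Ro.from_quat(s['orientation']).as_matrix();Rc=cv2.Rodrigues(np.array(im['rvec']))[0];tc=np.array(im['tvec'])
Rct=Rc@Rt; tct=tc+Rc@s['tool_pos']   # cam = Rct*tool + tct
def mk(pos,Rw):
    d=dict(im);R=Rct@Rw.T;d['rvec']=cv2.Rodrigues(R)[0].ravel();d['tvec']=tct-R@np.array(pos);return d
y=np.radians(-10.77);X=np.array([0,0,-1.]);Y=np.array([np.cos(y),np.sin(y),0]);Rw=np.c_[X,Y,np.cross(X,Y)]
def ang(i,h,q,z=33):
    a=onz(i,*h,z);b=onz(i,*q,31);v=(b-a)[:2];print(a.round(1),b.round(1),np.linalg.norm(v).round(1),(np.degrees(np.arctan2(v[1],v[0]))-np.degrees(p[2])).round(1))
for z in (32,36):
    ang(mk([533.3,-238.7,224.4],Rw),(268.3,120.5),(280.8,177),z)
    ang(mk([533.6,-239.9,79.8],Rw),(230.7,145),(256.7,236.7),z)
    ang(im,(278.5,138.5),(282.5,236),z)
E
```

```text
[ 503.7 -179.7   32. ] [ 503.3 -234.8   31. ] 55.1 -79.6
[ 502.7 -179.8   32. ] [ 503.3 -233.5   31. ] 53.7 -78.5
[ 503.6 -180.    32. ] [ 477.1 -229.    31. ] 55.7 -107.5
[ 504.3 -179.5   36. ] [ 503.3 -234.8   31. ] 55.4 -80.2
[ 503.8 -179.4   36. ] [ 503.3 -233.5   31. ] 54.2 -79.7
[ 504.2 -179.7   36. ] [ 477.1 -229.    31. ] 56.3 -107.9
```

```bash
python3 - <<'E'
from h import *
s,R=st();p=np.load('p.npy')
for ph in (-108,-112,-116,-120,-124.5):
        a=np.radians(ph); f=56*np.array([np.cos(a),np.sin(a)])+18.5*np.array([-np.sin(a),np.cos(a)])
        w=base(p,[[f[0],f[1],80]])[0]; d=R.T@(w-s['tool_pos']); print(ph,d.round(1),'turn',-(ph+108))
E
```

```text
t 10.82 pos [ 490.8 -237.6   80. ] F [ 1.9 -0.4  2.3] open -0.2 j [-0.57  0.13 -0.15  1.3   0.    1.5 ]
axes x,y,z [[0.002, -0.001, -1.0], [0.876, -0.481, 0.002], [-0.481, -0.876, 0.0]]
-108 [ 0.  -0.7  0.1] turn 0
-112 [ 0.  -4.7  1.2] turn 4
-116 [ 0.  -8.7  2.1] turn 8
-120 [  0.  -12.8   2.7] turn 12
-124.5 [  0.  -17.4   3. ] turn 16.5
```

play_rows(
  targets=[
    [[0, -2.5, 0.5, 2, 0, 0, 1], [0, -5, 1.2, 4, 0, 0, 1], [0, -7.5, 1.8, 7, 0, 0, 1], [0, -10, 2.3, 9.5, 0, 0, 1], [0, -12.5, 2.7, 12, 0, 0, 1], [0, -14.5, 2.9, 14, 0, 0, 1], [0, -16, 3, 15.5, 0, 0, 1], [0, -17, 3, 16.5, 0, 0, 1], [0, -17, 3, 16.5, 0, 0, 1]],
  ],
)

```text
t: 11.95
tool_pos: [473.5, -231.6, 79.3]
orientation: [-0.654, -0.269, 0.654, -0.269]
force: [2.3, -0.8, 1.1]
opening: -0.0
```

```bash
python3 - <<'E'
from h import *
st()
im=cam('wrist');save(im,'wrist8.png')
c=im['pixels'][0:300,100:500,::-1];cv2.imwrite('pics/w8c.png',cv2.resize(c,None,fx=2,fy=2,interpolation=cv2.INTER_CUBIC))
E
```

```text
t 11.95 pos [ 473.5 -231.6   79.3] F [ 2.3 -0.8  1.1] open -0.0 j [-0.58  0.08 -0.2   1.29 -0.    1.78]
axes x,y,z [[-0.0, -0.0, -1.0], [0.703, -0.711, -0.0], [-0.711, -0.703, 0.0]]
```

View pics/w8c.png

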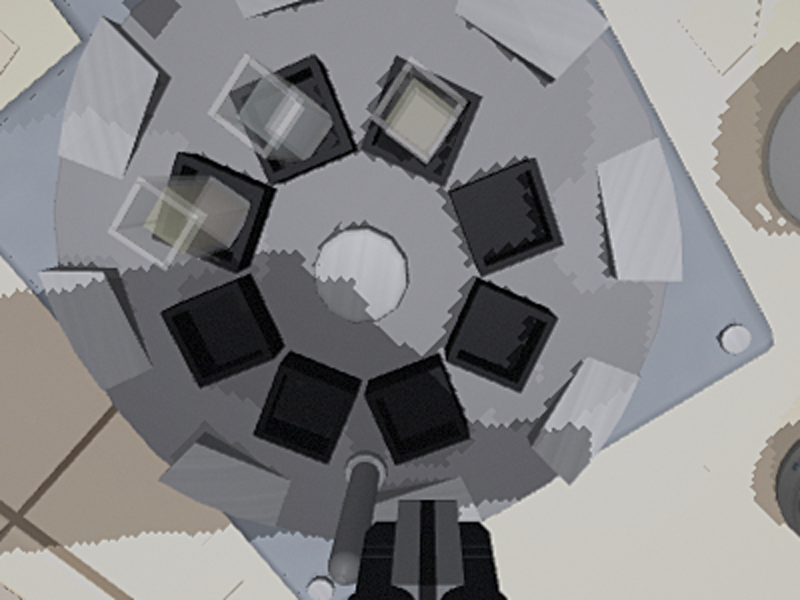

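```bash
python3 - <<'E'
from h import *
p=np.load('p.npy');im=cam('wrist')
for z in (32,36):
    a=onz(im,281,136.5,z);b=onz(im,283,235.5,31);v=(b-a)[:2];print(a.round(1),b.round(1),np.linalg.norm(v),np.degrees(np.arctan2(v[1],v[0]))-np.degrees(p[2]))
s,R=st()
print(np.degrees(np.arctan2(R[1,1],R[0,1])))
E
```

```text
[ 503.8 -179.7   32. ] [ 463.5 -218.7   31. ] 56.137172977091524 -125.08993008377183
[ 504.5 -179.6   36. ] [ 463.5 -218.7   31. ] 56.69460265827399 -125.46329717286778
t 12.05 pos [ 473.5 -231.6   79.2] F [ 0.7 -0.4  1.2] open 0.1 j [-0.58  0.08 -0.2   1.29 -0.    1.78]
axes x,y,z [[-0.001, 0.0, -1.0], [0.704, -0.711, -0.0], [-0.711, -0.704, 0.0]]
-45.288473814861625
```

```bash
python3 - <<'E'
from h import *
p=np.load('p.npy');b=cam('top')
for uv in ((243,167),(146,130),(262,95),(208,168)): print(uv,onz(b,*uv,0).round(),onz(b,*uv,60).round())
t=base(p,[(0,200,200)])[0];print(t)
go(t,np.degrees(p[2])-90)
E
```

```text
(243, 167) [619.  19.   0.] [604.   6.  60.]
(146, 130) [670. 248.   0.] [651. 220.  60.]
(262, 95) [793.   8.   0.] [766.  -4.  60.]
(208, 168) [605.  94.   0.] [591.  76.  60.]
[538.477403    17.14115522 200.        ]
t 12.1 pos [ 473.5 -231.6   79.2] F [ 0.6 -0.1  1.1] open 0.3 j [-0.58  0.08 -0.2   1.29 -0.    1.78]
axes x,y,z [[-0.001, 0.0, -1.0], [0.704, -0.711, -0.0], [-0.711, -0.704, 0.0]]
shift [-120.8 -131.1 -221.1] turn [-34.4   0.    0. ]
```

play_rows(
  targets=[
    [[0, 5, 0, 0, 0, 0, 1], [0, 12, 0, 0, 0, 0, 1], [0, 15, 0, 0, 0, 0, 1], [-15, 15, 0, 0, 0, 0, 1], [-45, 15, 0, 0, 0, 0, 1], [-85, 15, 0, 0, 0, 0, 1], [-115, 10, -10, 0, 0, 0, 1], [-121, -10, -40, -4, 0, 0, 1], [-121, -35, -75, -10, 0, 0, 1], [-121, -60, -110, -16, 0, 0, 1], [-121, -85, -145, -23, 0, 0, 1], [-121, -107, -180, -29, 0, 0, 1], [-121, -122, -205, -32, 0, 0, 1], [-121, -129, -218, -34.4, 0, 0, 1], [-121, -131, -221, -34.4, 0, 0, 1], [-121, -131, -221, -34.4, 0, 0, 1], [-121, -131, -221, -34.4, 0, 0, 1]],
  ],
)

```text
t: 14.22
tool_pos: [538.5, 16.0, 200.3]
orientation: [-0.545, -0.45, 0.546, -0.45]
force: [0.1, 0.2, -0.4]
opening: -0.1
```

```bash
python3 - <<'E'
from h import *
p=np.load('p.npy');go(base(p,[(0,200,112)])[0],np.degrees(p[2])-90)
for n in ('wrist','top','scene'): save(cam(n),n+'9.png')
E
```

```text
t 14.22 pos [538.5  16.  200.3] F [ 0.1  0.2 -0.4] open -0.1 j [-0.09  0.08  0.04  1.53 -0.    1.67]
axes x,y,z [[-0.0, -0.0, -1.0], [0.982, -0.19, -0.0], [-0.19, -0.982, 0.0]]
shift [88.3 -0.2 -1.2] turn [-0.1  0.   0. ]
```

View pics/wrist9.png

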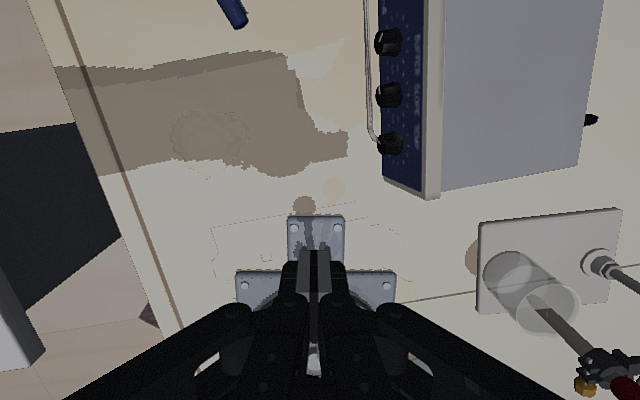

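View pics/scene9.png

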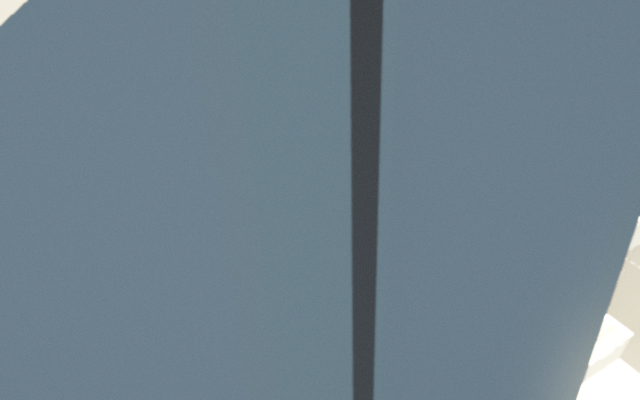

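View pics/top9.png

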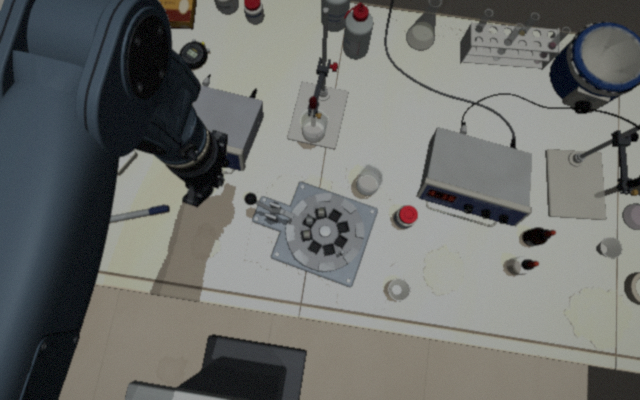

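```bash
python3 - <<'E'
from h import *
p=np.load('p.npy');im=cam('top')
print(onz(im,250.5,199,109),base(p,[(0,152,109)]),proj(im,base(p,[(0,152,109)])))
c=im['pixels'][165:315,170:370,::-1];cv2.imwrite('pics/t9c.png',cv2.resize(c,None,fx=4,fy=4,interpolation=cv2.INTER_CUBIC))
E
```

```text
[531.85484826 -31.05166615 109.        ] [[529.45264258 -30.00281257 109.        ]] [[249.72030619 200.13999136]]
```

View pics/t9c.png

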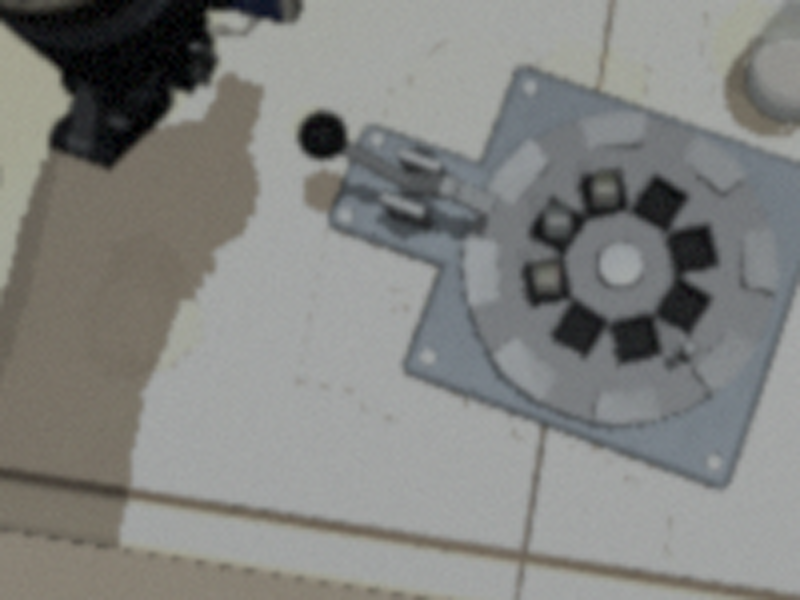

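play_rows(
  targets=[
    [[20, 0, 0, 0, 0, 0, 1], [42, 0, 0, 0, 0, 0, 1], [65, 0, 0, 0, 0, 0, 1], [80, 0, 0, 0, 0, 0, 1], [88, 0, 0, 0, 0, 0, 1], [88, 0, 0, 0, 0, 0, 1], [88, 0, 6, 0, 0, 0, 1], [88, 0, 10, 0, 0, 0, 1], [88, 0, 14, 0, 0, 0, 1], [88, 0, 18, 0, 0, 0, 1], [88, 0, 22, 0, 0, 0, 1], [88, 0, 26, 0, 0, 0, 1], [88, 0, 30, 0, 0, 0, 1], [88, 0, 34, 0, 0, 0, 1], [88, 0, 38, 0, 0, 0, 1], [88, 0, 42, 0, 0, 0, 1]],
  ],
)

```text
t: 16.42
tool_pos: [530.3, -24.8, 111.9]
orientation: [-0.545, -0.45, 0.546, -0.45]
force: [0.1, 0.9, 0.7]
opening: -0.1
```

```bash
python3 - <<'E'
from h import *
st()
for n in ('wrist','top'): save(cam(n),n+'10.png')
E
```

```text
t 16.43 pos [530.3 -24.8 111.9] F [0.1 0.9 0.7] open -0.1 j [-0.17  0.08 -0.14  1.36 -0.    1.59]
axes x,y,z [[-0.001, -0.001, -1.0], [0.982, -0.189, -0.001], [-0.189, -0.982, 0.001]]
```

View pics/top10.png

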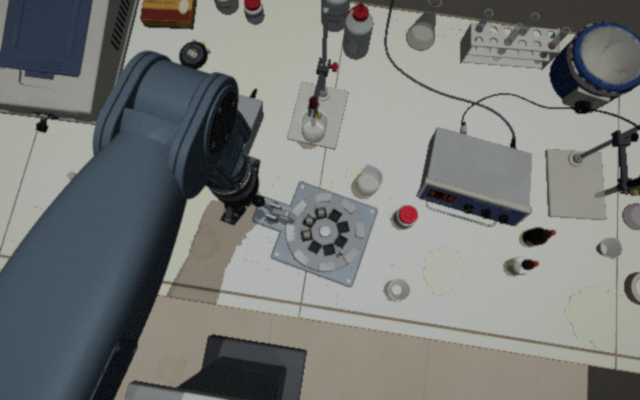

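play_rows(
  targets=[
    [[0, 0, 4, 0, 0, 0, 1], [0, 0, 8, 0, 0, 0, 1], [0, 0, 12, 0, 0, 0, 1], [0, 0, 16, 0, 0, 0, 1], [0, 0, 20, 0, 0, 0, 1], [0, 0, 24, 0, 0, 0, 1], [0, 0, 28, 0, 0, 0, 1], [0, 0, 32, 0, 0, 0, 1], [0, 0, 34, 0, 0, 0, 1], [0, 0, 34, 0, 0, 0, 1]],
  ],
)

```text
t: 17.77
tool_pos: [524.2, -57.8, 112.3]
orientation: [0.545, 0.45, -0.545, 0.45]
force: [0.2, -1.5, -0.4]
opening: 0.1
```

```bash
python3 - <<'E'
from h import *
st()
for n in ('wrist','top'): save(cam(n),n+'11.png')
E
```

```text
t 17.77 pos [524.2 -57.8 112.3] F [ 0.2 -1.5 -0.4] open 0.1 j [-0.24  0.07 -0.15  1.36  0.    1.52]
axes x,y,z [[0.0, 0.0, -1.0], [0.982, -0.189, 0.0], [-0.189, -0.982, -0.0]]
```

View pics/top11.png

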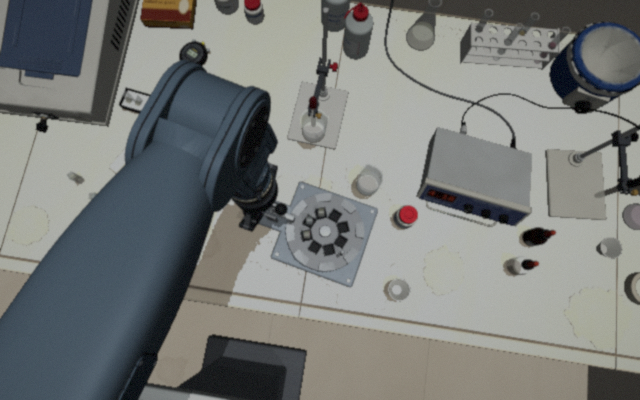

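play_rows(
  targets=[
    [[0, 0, -10, 0, 0, 0, 1], [0, 0, -25, 0, 0, 0, 1], [0, 0, -50, 0, 0, 0, 1], [-15, 0, -80, 0, 0, 0, 1], [-40, 0, -120, 0, 0, 0, 1], [-70, 0, -160, 0, 0, 0, 1], [-95, 0, -190, 0, 0, 0, 1], [-100, 0, -205, 0, 0, 0, 1], [-100, 0, -210, 0, 0, 0, 1], [-100, 0, -210, 0, 0, 0, 1], [-100, 0, -210, 0, 0, 0, 1]],
  ],
)

```text
t: 19.25
tool_pos: [563.2, 147.5, 210.9]
orientation: [-0.545, -0.45, 0.546, -0.45]
force: [0.5, -0.1, -0.8]
opening: -0.1
```

```bash
python3 - <<'E'
from h import *
st()
p=np.load('p.npy');im=cam('top');save(im,'top12.png')
c=im['pixels'][165:315,235:425,::-1];cv2.imwrite('pics/t12c.png',cv2.resize(c,None,fx=4,fy=4,interpolation=cv2.INTER_CUBIC))
a=cam('scene');save(a,'scene12.png')
c=a['pixels'][170:320,240:480,::-1]; cv2.imwrite('pics/s12c.png',cv2.resize(c,None,fx=3.3,fy=3.3,interpolation=cv2.INTER_CUBIC))
# ball circle compare
for f in ('top0','top12','scene0','scene12'):
    g=cv2.imread(f'pics/{f}.png').max(2).astype(int); x0,y0,x1,y1=(270,196,294,222) if 'top' in f else (282,214,308,238)
    m=(g[y0:y1,x0:x1]<45);ys,xs=np.nonzero(m);print(f,m.sum(),xs.mean()+x0,ys.mean()+y0)
E
```

```text
t 19.25 pos [563.2 147.5 210.9] F [ 0.5 -0.1 -0.8] open -0.1 j [ 0.14  0.2   0.19  1.57 -0.    1.9 ]
axes x,y,z [[-0.003, -0.001, -1.0], [0.982, -0.19, -0.002], [-0.19, -0.982, 0.001]]
top0 133 279.50375939849624 210.30075187969925
top12 119 279.8067226890756 209.9579831932773
scene0 0 nan nan
scene12 0 nan nan<stdin>:10: RuntimeWarning: Mean of empty slice.
  ret = ret.dtype.type(ret / rcount)
```

View pics/t12c.png

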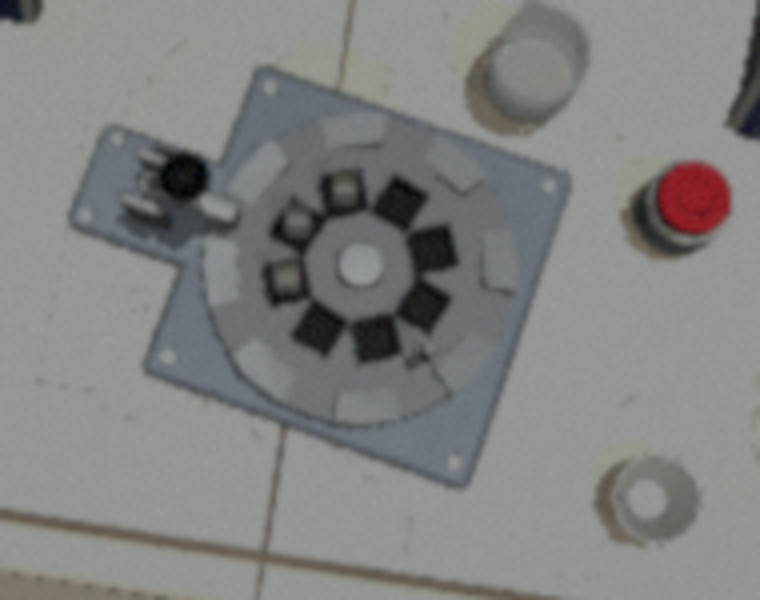

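View pics/s12c.png

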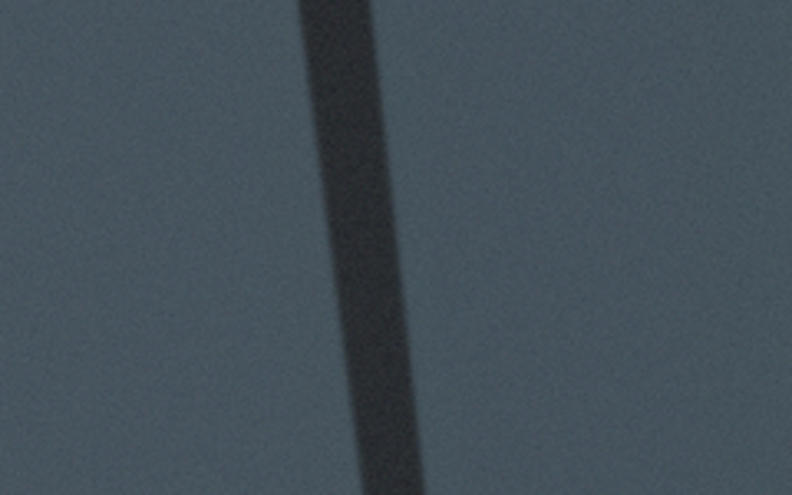

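```bash
python3 - <<'E'
from h import *
go([200,480,245])
E
```

```text
t 19.35 pos [563.5 147.6 211.4] F [0.7 0.4 0. ] open -0.1 j [ 0.14  0.2   0.19  1.57 -0.    1.9 ]
axes x,y,z [[-0.002, -0.0, -1.0], [0.982, -0.19, -0.002], [-0.19, -0.982, 0.001]]
shift [ -33.1 -420.1 -257.2] turn [0. 0. 0.]
```

play_rows(
  targets=[
    [[-5, -20, -12, -3, 0, 0, 1], [-15, -50, -31, -6, 0, 0, 1], [-25, -85, -52, -9, 0, 0, 1], [-33, -120, -73, -12, 0, 0, 1], [-33, -155, -95, -15, 0, 0, 1], [-33, -190, -116, -18, 0, 0, 1], [-33, -225, -138, -22, 0, 0, 1], [-33, -260, -159, -25, 0, 0, 1], [-33, -295, -181, -29, 0, 0, 1], [-33, -330, -202, -33, 0, 0, 1], [-33, -365, -224, -36, 0, 0, 1], [-33, -395, -242, -38, 0, 0, 1], [-33, -412, -252, -40, 0, 0, 1], [-33, -420, -257, -40, 0, 0, 1], [-33, -420, -257, -40, 0, 0, 1]],
  ],
)

```text
t: 21.22
tool_pos: [199.4, 480.2, 245.5]
orientation: [0.358, 0.61, -0.358, 0.61]
force: [0.4, -0.4, 0.1]
opening: 0.1
```

```bash
python3 - <<'E'
from h import *
st()
a=cam('scene');save(a,'scene13.png')
c=a['pixels'][170:320,240:480,::-1]; cv2.imwrite('pics/s13c.png',cv2.resize(c,None,fx=3.3,fy=3.3,interpolation=cv2.INTER_CUBIC))
for f in ('scene0','scene13'):
    g=cv2.imread(f'pics/{f}.png').max(2).astype(int); x0,y0,x1,y1=(282,214,308,238)
    m=(g[y0:y1,x0:x1]<80);ys,xs=np.nonzero(m);print(f,m.sum(),xs.mean()+x0,ys.mean()+y0)
E
```

```text
t 21.23 pos [199.4 480.2 245.5] F [ 0.4 -0.4  0.1] open 0.1 j [ 1.05  0.03  0.09  1.62 -0.    2.11]
axes x,y,z [[0.0, -0.0, -1.0], [0.873, 0.487, 0.0], [0.487, -0.873, 0.0]]
scene0 128 293.5546875 225.6328125
scene13 130 293.53076923076924 225.75384615384615
```

View pics/s13c.png

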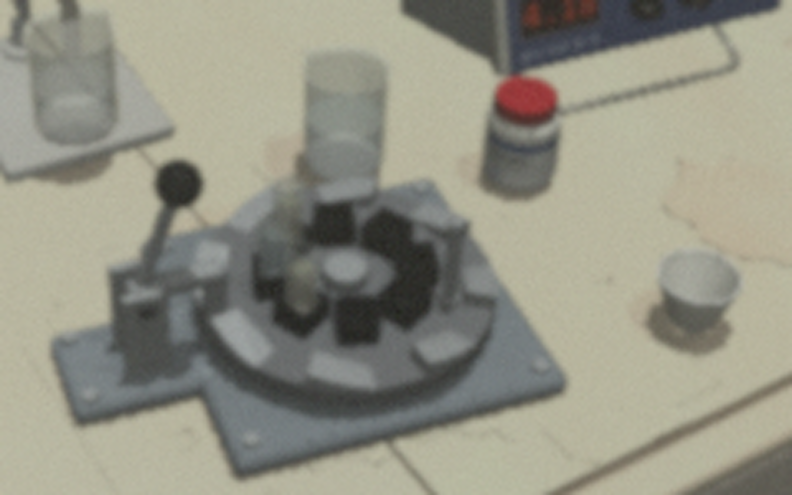

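The ball is back at its starting pixel: (293.5, 225.8) now against (293.6, 225.6) at the start. The teeth pattern matches the start, and the post and cuvettes sit one place further back. The bystanders haven't moved, so I'm handing in.

```bash
python3 -c "
from station import robot
print(robot.hand_in())"
```

```text
the job is handed in; nothing more can be done
None
```

I tipped the ball lever over away from the wheel, pushed the wheel back one notch by its post, and tipped the lever back so the pawl dropped into the next notch. The job was handed in about 21 s into the 64 s allowed; the system reports no verdict.

- **Wheel:** the wrist camera gave 45.4° (about 0.79 rad) of turn at the end of the push, good to about 1°. The tooth pattern in the later pictures matches the start picture.
- **Pawl:** the ball is back within 0.3 pixel of where it started in both the top and scene views. That means the pawl is fully down, to about 0.01 rad.
- **Other objects:** all three cuvettes still stand in their pockets, one place further round. The beaker, jar and crucible appear unmoved in the pictures.
- **Force and clearance:** the wrist force readings never exceeded about 3 N. They were taken at the end of each move or picture, not continuously. The arm was well clear of everything at hand-in.
- **Disagreements:** the top, scene and wrist cameras disagreed with each other by 2–4 mm in absolute position. I corrected for this by comparing pictures before and after each move. No check failed.

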